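# Fit the cast keyed spindle into the rotator hub and hold it home

## Task

Lift the orange cast spindle out of the open aluminium mould and put its shaft into the steel hub of the white rotator drive, turning it until its key slips into the keyway. Push it fully home, flange down on the hub, against the spring inside, and finish like that: still holding the spindle and pressing it down, because the spring lifts it as soon as you let go. Leave the weighing boat, vial, beaker and tweezers where they are.

Things in the scene. Friction and masses are not known exactly. Their poses are not given: they have to be found in the camera images.
- spindle: the orange cast spindle, loose, 72 mm tall, about 0.12 kg, upright in the mould, shaft down. Origin: centre of the shaft's lower end; z up along the shaft, x towards the key. From the origin up: round shaft 18 mm across from 0 to 34 mm (lowest 4 mm tapered to 12 mm); round flange 40 mm across from 34 to 40 mm; above it the head. A white stripe on the head marks the key's side (+x).
- head (a point): the middle of the spindle's head, 56 mm above its origin; axes as the spindle's. The head is a bar 36 mm long in x, 22 mm thick in y with flat sides to grip, from 40 to 72 mm above the origin. The white stripe is on the +x half of its top and down its +x end.
- key (a point): the outer face of the spindle's one key near its lower end, 14 mm from the axis and 17 mm above the origin; axes as the spindle's. The key is on the +x side of the shaft, 6 mm wide, from 14 to 34 mm above the origin, its lowest 3 mm tapered; the shaft below it is a plain round pilot.
- mould: the lower half of the aluminium mould, fixed, 100 x 100 x 52 mm, upper half taken off. Origin: centre of its underside; z up. The spindle stands in its central cavity with 1 mm play, flange flush with the mould's top, key towards the mould's x, its origin 12 mm above the mould's. Four guide pins, 8 mm thick, stand 9 mm above the top, 42 mm from the centre in x and in y.
- drive: the white rotator drive, fixed, 120 x 120 mm, base 40 mm high with a black panel and grey knob on its -x side, and a round upright steel hub 52 mm across at its centre, top 88 mm above the underside. Origin: centre of its underside; z up, x towards the keyway. With the spindle fully home its flange lies on the hub's top, its x along the drive's x, its origin 54 mm above the drive's.
- hub_mouth (a point): the centre of the bore at the hub's flat top; axes as the drive's. Bore 20 mm across, open upwards; one keyway 8.6 mm wide on its +x side, reaching 15.8 mm from the axis, over the whole depth; a red stripe on the hub's top and side marks the keyway's side.
- seat (a joint): the brass spring seat inside the bore, 17 mm across: 0 is up, its top 26 mm below the hub's top; grows as it is pressed down (m); 0.008 with the spindle fully home; stop at 0.011. It pushes up with 4 N at 0 and 8 N at 0.008.
- boat: bystander: white weighing boat, 54 x 68 x 13 mm, loose; origin under its centre
- vial: bystander: small glass vial with a black cap, 22 mm across and 56 mm tall, loose; origin under its centre
- beaker: bystander: small clear beaker, 45 mm across and 54 mm tall, loose; origin under its centre
- tweezers: bystander: steel tweezers, 129 mm long along y, 11 mm high, loose; origin under its centre
There are look-alikes about, which are no part of the job. Of the things like the spindle, leave any that is purple; of the rest the smaller one is meant.

How it is judged (in metres and radians):
On the way, in this order (a step that is already met when the one before it is completed fails the run):
1. the spindle is lifted out of the mould, in the fingers (z of spindle in the frame of mould above 0.056 m and contact force between the fingers and spindle above 1 N and contact force between spindle and mould below 0.1 N), for 0.1 s.
2. the key has slipped into the keyway: the shaft is deeper in the hub than the pilot alone can go (horizontal distance between spindle and drive below 0.003 m and z of spindle in the frame of drive below 0.068 m), for 0.05 s.
At the end, for the whole second after the job is handed in: the spindle is fully home in the hub: its flange within 2 mm of the hub's top, its axis within 2 mm of the bore's, key in the keyway (within 0.2 rad), upright within 0.06 rad, the spring seat pressed down more than 5.5 mm, at rest, and the fingers still holding it down (more than 2 N on it) (z of spindle in the frame of drive below 0.056 m and horizontal distance between spindle and drive below 0.002 m and angle between the x axis of spindle and the x axis of drive, either way round below 0.2 rad and angle between spindle's own z axis and vertical below 0.06 rad and value of joint seat above 0.0055 m and contact force between the fingers and spindle above 2 N and linear speed of spindle below 0.01 m/s); the arm keeps its last pose, push and grip.
It fails at once if the weighing boat is moved by more than 20 mm (distance of boat from where it was at the start of the episode above 0.02 m).
It fails at once if the vial is moved by more than 20 mm (distance of vial from where it was at the start of the episode above 0.02 m).
It fails at once if the beaker is moved by more than 20 mm (distance of beaker from where it was at the start of the episode above 0.02 m).
It fails at once if the tweezers are moved by more than 20 mm (distance of tweezers from where it was at the start of the episode above 0.02 m).
It also fails if it takes over 38 s, if anything falls off the work surface, if the arm or the gripper's body presses on something with over 40 N, if the wrist force passes 120 N, or if a joint passes its speed limit or range.

## Robot

A 6-joint arm with a two-finger parallel gripper is mounted at the origin on a cart in front of the work surface, level with it; the furniture and walls round the work are solid. World frame = base frame: x ahead of the robot, y to its left, z up, the work surface at z = 0. Lengths are in mm, angles in rad, forces in N, time in s.
With the tool pointing down it reaches from about 350 to 975 mm from the base axis. Payload 7.1 kg.
Tool frame: the origin (TCP) lies midway between the tips of the shut fingers; the grasp point (between the pads) lies ctrl.grip_point_offset behind it (ctrl.grip_point_offset is the distance from the TCP to the grasp point, in mm); z points along the fingers, y is the line along which they close (so a half turn about z gives the same grasp; the last joint's range is limited). The gripper opens to 88 mm and grips with 3 to 60 N. Pads are 20 mm wide; open, the fingers measure 115 mm over their backs; the gripper's body (75 mm by 178 mm) begins 61 mm behind the grasp point.
Start: joints at [1.213, 0.423, 1.63, -0, 1.089, -0.019], TCP at [207.69, 589.465, 222.675] pointing down, gripper open.
Joint ranges: [-3, 3], [-0.9, 2.11], [0.09, 2.58], [-1.31, 4.45], [0.11, 2.69], [-2.54, 2.54]. Speed limits (rad/s): [2.39, 2.39, 3.01, 3.14, 3.14, 3.14].

## Interface

Orientations are given as a rotation vector (axis times angle).
In Python, from workcell import ctrl gives the robot as it stands.
- The arm moves only by the tool apply_moves, never from a script. Its argument "targets" is a list of rows, each an object of numbers: "tx", "ty", "tz": the shift along the world's x, y, z in m; "spin": the turn about the world's z in degrees. In form: [{"tx": .., "ty": .., "tz": .., "spin": ..}, ...]. A call has exactly 8 rows; each row is the pose to reach, as a shift and turn from the pose commanded when the call began; what a row does not reach only later rows make up. A row lasts 1/10 s, in which the tool goes at most 50 mm and 8.59 degrees, less where a joint would pass 70% of its speed; a pose out of reach is approached as far as the arm can. A call with a gripper value outside its range is refused whole. "gripper" is the closure, from -1 (fully open) to 1 (shut), set as the call begins (left out, the last holds). The fingers move at their own pace and stop on an object; the grip force is fixed at half the most. Time passes only in rows, so rows that repeat a pose let the fingers close, or fill a call up. It gives the time, the measured TCP pose, the force, the opening and the grip force at its end, in the units of the state.
- ctrl.get_obs(): the state, without advancing time (a new reading comes with each control period).
- ctrl.get_image(name): name is "scene" or "side" or "wrist"; returns the picture (480x640x3 uint8, red, green, blue); there is no depth.
- ctrl.get_calibration(name): a dict with "fov_y" (degrees; the focal length in pixels is half the picture's height over the tangent of half this angle, whatever the lens; pixels are square), "cx", "cy" (the principal point, pixels), "rvec" (rotation vector, rad) and "tvec" (3), from world to camera coordinates, as OpenCV has them. Camera axes: x right, y down, z forward; pixel columns grow to the right and rows downward; lengths in mm; the calibration is good to about 2 mm. A picture is of the moment at which its call begins: read the wrist's pose just before it. get_calibration takes no time and is no camera call; for the wrist camera it gives the pose at the moment of the call.
- ctrl.close_job(): hands the job in; it is judged then, once.
Trained networks look in the newest picture that a camera, given by its name, has taken for a name from the list of things; names that differ only in an ending like _2 or _b are one class to them, and where a whole thing is asked for, a point or a joint stands for the part that bears it (a point fixed in the world has none). Each returns a list of dicts, best first, with "score" (0 to 1); they miss things now and then, are a little off and sometimes report something else, mostly with a low value. They report only what shows in the picture. A call takes as long as a camera call. They do not tell look-alikes from the thing itself.
- ctrl.outline_of(name, camera): "pixels" (480x640 bool, what is visible of it) and "box" ([left, top, right, bottom] in pixels, round what is visible of it).
- ctrl.pinpoint(name, camera): "uv" ([column, row] in pixels: a listed point, or the origin of a listed thing).
The state is a dict: "t": time; "qpos": joint angles; "qvel": joint speeds; "joint_torque": joint torques, N m; "ee_pos": TCP position; "orientation": TCP orientation; "ft_force": force on the tool from outside, world axes, zero at the start; "moment": the same for the moment, N m; "width": finger opening in mm; "grasp_force": force on a finger pad.
Only numpy, scipy, OpenCV 4.12 (cv2) and the standard library are available. Lean on these libraries where they do the work, as an engineer would, in place of code of your own. Each camera call takes 0.05 s, during which the arm holds its last target. There are 200 camera calls.

## Working session

There is one attempt and no reset: what is moved stays moved. The work goes in short steps, Python scripts to look and compute and a tool call to move; the robot and the scene stay as the last step left them, time stands still between calls to the robot, and variables do not carry over. Pictures are saved under pics/ and viewed, at most 10 in all, crops included, and the job is handed in when it is done.

Besides the shell and the picture viewer there is one more tool, called after ">>>" by a JSON object that holds its "api" and its "payload", one argument or row to a line. apply_moves: Moves the arm, as the interface text tells. Its arguments: {"type":"object","properties":{"targets":{"type":"array"},"gripper":{"type":"number"}},"required":["targets"]}

```bash
mkdir -p pics; cat > h.py <<'E'
import numpy as np, cv2
from workcell import ctrl
def cal(n):
    c=ctrl.get_calibration(n); f=240/np.tan(np.radians(c["fov_y"])/2)
    K=np.array([[f,0,c["cx"]],[0,f,c["cy"]],[0,0,1.]])
    return K,cv2.Rodrigues(np.array(c["rvec"],float))[0],np.array(c["tvec"],float).ravel()
def onplane(n,uv,z,C=None):
    K,R,t=C or cal(n); d=R.T@np.linalg.solve(K,[uv[0],uv[1],1.]); o=-R.T@t
    return o+d*(z-o[2])/d[2]
def proj(n,P,C=None):
    K,R,t=C or cal(n); p=K@(R@np.asarray(P,float)+t); return p[:2]/p[2]
def tri(obs):
    A=[];b=[]
    for n,uv in obs:
        K,R,t=cal(n); d=R.T@np.linalg.solve(K,[uv[0],uv[1],1.]); d/=np.linalg.norm(d); M=np.eye(3)-np.outer(d,d); A.append(M); b.append(M@(-R.T@t))
    return np.linalg.solve(sum(A),sum(b))
def save(n,f):
    im=ctrl.get_image(n); cv2.imwrite("pics/"+f,cv2.cvtColor(im,cv2.COLOR_RGB2BGR)); return im
E
python3 - <<'E'
from h import *
a=save("scene","scene0.png");b=save("side","side0.png");c=save("wrist","wrist0.png")
cv2.imwrite("pics/all0.png",cv2.cvtColor(np.vstack([np.hstack([cv2.resize(a,(400,300)),cv2.resize(b,(400,300))]),np.hstack([cv2.resize(c,(400,300)),np.zeros((300,400,3),np.uint8)])]),cv2.COLOR_RGB2BGR))
for n in("scene","side","wrist"):
    K,R,t=cal(n);print(n,K[0,0],-R.T@t)
    for k in("spindle","head","mould","drive","hub_mouth","key","boat","vial","beaker","tweezers"):
        print(n,k,[(np.round(d["uv"]).tolist(),round(d["score"],2)) for d in ctrl.pinpoint(k,n)])
o=ctrl.get_obs();print(o, ctrl.grip_point_offset)
E
```

```text
scene 506.9450058595185 [  60.87108334 -664.5835295   656.01807303]
scene spindle [([277.0, 325.0], 0.72), ([412.0, 369.0], 0.63), ([347.0, 328.0], 0.55), ([282.0, 192.0], 0.52)]
scene head [([271.0, 307.0], 0.9), ([346.0, 306.0], 0.84), ([418.0, 338.0], 0.8)]
scene mould [([342.0, 334.0], 0.91)]
scene drive [([254.0, 236.0], 0.79)]
scene hub_mouth [([252.0, 200.0], 0.91)]
scene key [([419.0, 356.0], 0.81), ([352.0, 320.0], 0.69), ([267.0, 326.0], 0.68)]
scene boat [([250.0, 289.0], 0.93)]
scene vial [([311.0, 269.0], 0.69)]
scene beaker [([332.0, 226.0], 0.84)]
scene tweezers [([279.0, 189.0], 0.68)]
side 478.49397053634806 [ 124.28494463 -153.78395311  898.2314452 ]
side spindle [([352.0, 349.0], 0.89), ([410.0, 314.0], 0.63), ([470.0, 320.0], 0.63)]
side head [([415.0, 303.0], 0.87), ([355.0, 339.0], 0.7), ([485.0, 305.0], 0.62)]
side mould [([408.0, 317.0], 0.74)]
side drive [([250.0, 264.0], 0.65)]
side hub_mouth [([246.0, 241.0], 0.83)]
side key [([481.0, 303.0], 0.95), ([413.0, 306.0], 0.77), ([357.0, 355.0], 0.68), ([232.0, 188.0], 0.15)]
side boat [([308.0, 317.0], 0.78)]
si
[... 342 characters left out ...]
tweezers []
{'t': 1.65, 'qpos': array([ 1.21299554e+00,  4.23117077e-01,  1.62991544e+00,  5.40981512e-05,
        1.08859811e+00, -1.89805378e-02]), 'qvel': array([ 0.00030929, -0.0001112 , -0.00232745, -0.0015937 ,  0.00080937,
        0.00023178]), 'joint_torque': array([-1.82121828e-03, -5.44564319e+01, -2.74038130e+01,  6.43989095e-02,
        1.67178753e-02,  1.20988540e-05]), 'ee_pos': array([207.67525497, 589.46015087, 222.65831253]), 'orientation': array([-5.29705206e-01, -3.09655878e+00,  4.44912354e-05]), 'ft_force': array([0.60671782, 0.10566341, 0.62009485]), 'moment': array([0.0191758 , 0.00017004, 0.02952425]), 'grasp_force': 0.0, 'width': 87.73890408098026} 18.700000000000003
```

View pics/all0.png

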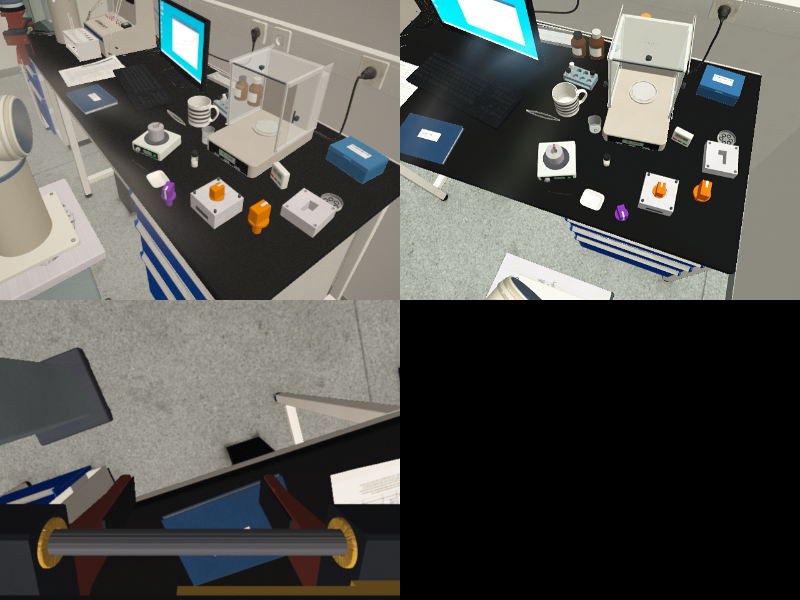

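The mosaic shows the target orange spindle in the mould (scene px ~346,306; side ~415,303). The larger orange one stands free to its right, a purple one is near the boat, and the drive is at scene ~252,200 and side ~246,241.

```bash
python3 - <<'E'
from h import *
for n,p in (("scene",[("head",(346,306),68),("hub",(252,200),88),("mould",(342,334),0),("drive",(254,236),0),("boat",(250,289),0),("vial",(311,269),0),("beaker",(332,226),0),("big",(412,369),0),("purple",(277,325),0)]),("side",[("head",(415,303),68),("hub",(246,241),88),("mould",(408,317),0),("drive",(250,264),0),("boat",(308,317),0),("vial",(330,262),0),("beaker",(310,207),0),("big",(470,320),0),("purple",(352,349),0)])):
    for k,uv,z in p: print(n,k,onplane(n,uv,z).round(1))
print(tri([("scene",(346,306)),("side",(415,303))]),tri([("scene",(252,200)),("side",(246,241))]))
a=cv2.imread("pics/scene0.png");b=cv2.imread("pics/side0.png")
r=lambda im,x,y:cv2.resize(im[y:y+100,x:x+133],(400,300),interpolation=cv2.INTER_CUBIC)
cv2.imwrite("pics/crop0.png",np.vstack([np.hstack([r(a,285,260),r(a,185,165)]),np.hstack([r(b,355,255),r(b,185,195)])]))
E
```

```text
scene head [ 443.2 -210.6   68. ]
scene hub [461.8 127.3  88. ]
scene mould [ 440.2 -207.1    0. ]
scene drive [456.8 123.3   0. ]
scene boat [367.5 -17.4   0. ]
scene vial [494.5 -36.8   0. ]
scene beaker [615.6  55.5   0. ]
scene big [ 486.  -330.4    0. ]
scene purple [ 360.6 -124.9    0. ]
side head [ 446.1 -206.8   68. ]
side hub [455.3 127.4  88. ]
side mould [ 440.4 -205.2    0. ]
side drive [445.4 129.3  -0. ]
side boat [378.  -21.7   0. ]
side vial [502.2 -24.7   0. ]
side beaker [612.2  58.5   0. ]
side big [ 473.  -319.8    0. ]
side purple [ 346.1 -121.3    0. ]
[ 447.16969983 -206.83903227   63.16294486] [458.42832796 126.90721842  88.00130246]
```

View pics/crop0.png

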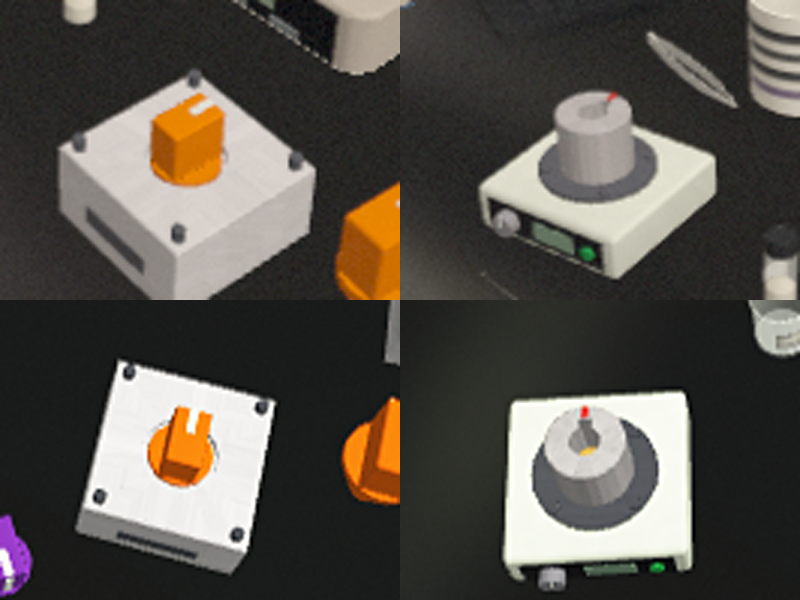

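```bash
python3 - <<'E'
from h import *
def fit(obs,z,names):
    for n,px in obs:
        P=np.array([onplane(n,p,z)[:2] for p in px]); c=P.mean(0)
        # order: (+x,+y),(+x,-y),(-x,+y),(-x,-y)
        S=np.array([1+1j,1-1j,-1+1j,-1-1j]); q=(P-c)@[1,1j]
        m=np.vdot(S,q)/4; print(n,c.round(1),"half",abs(m)/1,np.degrees(np.angle(m)))
o=lambda ox,oy,l:[(ox+x/3.,oy+y/3.) for x,y in l]
fit([("side",o(355,255,[(128,72),(262,107),(98,196),(237,235)])),("scene",o(285,260,[(79,142),(194,78),(178,232),(296,160)])[0:0] or o(285,260,[(194,78),(296,160),(79,142),(178,232)]))],61,"")
fit([("side",o(185,195,[(513,102),(686,93),(505,260),(691,255)]) ) if 0 else ("side",o(185,195,[(113,102),(286,93),(105,260),(291,255)]))],40,"")
s=[onplane(n,(ox+x/3,oy+y/3),88) for n,ox,oy,x,y in(("side",185,195,185,112),("scene",185,165,213,98))]
print(s)
for n in("scene","side"):
    K,R,t=cal(n);print(R[2])
K,R,t=cal("wrist");print(R,K)
E
```

```text
side [ 444.6 -208.9] half 83.948542922823 2.578716197457672
scene [ 443.3 -214. ] half 83.25445095557008 2.745734522831282
side [453.  123.2] half 117.50925714757207 21.835948230555836
[array([472.8282575 , 133.51701337,  88.        ]), array([472.91688943, 130.27709568,  88.        ])]
[ 0.46729973  0.65043586 -0.59880227]
[ 0.42553805  0.15512685 -0.8915453 ]
[[ 3.33351335e-01  9.42802652e-01  2.17617249e-04]
 [ 9.08894723e-01 -3.21423672e-01  2.65701347e-01]
 [ 2.50573882e-01 -8.83741076e-02 -9.64055365e-01]] [[398.60096445   0.         315.44929988]
 [  0.         398.60096445 241.59132551]
 [  0.           0.           1.        ]]
```

>>> {"api": "apply_moves", "payload": {
  "targets": [
    {"tx": 0.0235,"ty": -0.0435,"tz": -0.004,"spin": 2.75},
    {"tx": 0.047,"ty": -0.087,"tz": -0.008,"spin": 5.5},
    {"tx": 0.0705,"ty": -0.1305,"tz": -0.012,"spin": 8.25},
    {"tx": 0.094,"ty": -0.174,"tz": -0.016,"spin": 11},
    {"tx": 0.1175,"ty": -0.2175,"tz": -0.02,"spin": 13.75},
    {"tx": 0.141,"ty": -0.261,"tz": -0.024,"spin": 16.5},
    {"tx": 0.1645,"ty": -0.3045,"tz": -0.028,"spin": 19.25},
    {"tx": 0.188,"ty": -0.348,"tz": -0.032,"spin": 22}
  ],
  "gripper": -1
}}

```text
t: 2.45
ee_pos: [396.4, 239.8, 190.9]
orientation: [-0.075, 3.14, 0.001]
ft_force: [-0.0, 1.0, -0.8]
width: 87.7
grasp_force: 0.0
```

>>> {"api": "apply_moves", "payload": {
  "targets": [
    {"tx": 0.023,"ty": -0.043,"tz": -0.008},
    {"tx": 0.046,"ty": -0.086,"tz": -0.016},
    {"tx": 0.061,"ty": -0.114,"tz": -0.02},
    {"tx": 0.061,"ty": -0.114,"tz": -0.02},
    {"tx": 0.061,"ty": -0.114,"tz": -0.02},
    {"tx": 0.061,"ty": -0.114,"tz": -0.02},
    {"tx": 0.061,"ty": -0.114,"tz": -0.02},
    {"tx": 0.061,"ty": -0.114,"tz": -0.02}
  ]
}}

```text
validation failed for argument at $.ta...
```

```bash
python3 - <<'E'
from h import *
o=ctrl.get_obs();print(o["t"],o["ee_pos"],o["orientation"],o["ft_force"],o["width"])
im=save("wrist","w1.png")
C=cal("wrist")
for k in("hub_mouth","drive"):
    for d in ctrl.pinpoint(k,"wrist"): print(k,d["uv"],d["score"],onplane("wrist",d["uv"],88 if k=="hub_mouth" else 0,C))
# red stripe
h=im.astype(int);m=(h[...,0]>120)&(h[...,1]<80)&(h[...,2]<80)
v,u=np.nonzero(m);print(len(u),u.mean(),v.mean()) if len(u) else 0
E
```

```text
2.45 [396.43065416 239.78604359 190.86739218] [-7.45452000e-02  3.13988697e+00  6.94582330e-04] [-0.04504367  0.95344226 -0.77648442] 87.68799936382361
hub_mouth [156.6, 311.9] 0.88 [457.21483243 120.27814824  88.        ]
drive [194.6, 271.0] 0.65 [457.22352813 121.91923288   0.        ]
1987 485.80322093608453 416.88223452440866
```

View pics/w1.png

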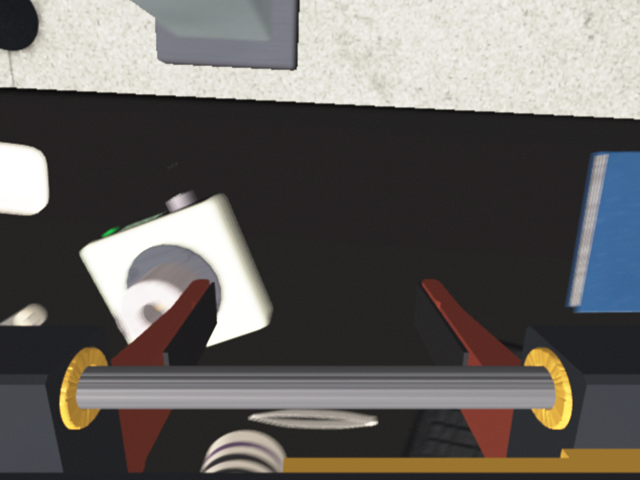

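Hub mouth at about (157,312), the left finger partly covers it; the drive base is clear. I'll move over it.

>>> {"api": "apply_moves", "payload": {
  "targets": [
    {"tx": 0.023,"ty": -0.043,"tz": -0.008,"spin": 0},
    {"tx": 0.046,"ty": -0.086,"tz": -0.016,"spin": 0},
    {"tx": 0.061,"ty": -0.114,"tz": -0.02,"spin": 0},
    {"tx": 0.061,"ty": -0.114,"tz": -0.02,"spin": 0},
    {"tx": 0.061,"ty": -0.114,"tz": -0.02,"spin": 0},
    {"tx": 0.061,"ty": -0.114,"tz": -0.02,"spin": 0},
    {"tx": 0.061,"ty": -0.114,"tz": -0.02,"spin": 0},
    {"tx": 0.061,"ty": -0.114,"tz": -0.02,"spin": 0}
  ]
}}

```text
t: 3.4
ee_pos: [456.3, 128.5, 170.9]
orientation: [-0.074, 3.141, 0.0]
ft_force: [-0.8, -0.2, -0.2]
width: 88.1
grasp_force: 0.0
```

```bash
python3 - <<'E'
from h import *
o=ctrl.get_obs();print(o["t"],o["ee_pos"],o["orientation"],o["ft_force"],o["width"])
im=save("wrist","w2.png")
C=cal("wrist")
for k in("hub_mouth","drive"):
    for d in ctrl.pinpoint(k,"wrist"): print(k,d["uv"],d["score"],onplane("wrist",d["uv"],88 if k=="hub_mouth" else 0,C))
h=im.astype(int);m=(h[...,0]>150)&(h[...,1]<80)&(h[...,2]<80);m[330:]=0
v,u=np.nonzero(m);print(len(u),u.min(),u.max(),v.min(),v.max(),u.mean(),v.mean()) if len(u) else 0
E
```

```text
3.4 [456.34708131 128.4963468  170.85077209] [-7.36703710e-02  3.14050743e+00  2.20630940e-04] [-0.82189926 -0.24056527 -0.1861576 ] 88.0672672380395
hub_mouth [314.2, 248.8] 0.83 [456.27584378 126.05104252  88.        ]
drive [313.8, 219.1] 0.81 [455.87776311 125.49482668   0.        ]
54 321 328 272 282 324.51851851851853 276.7962962962963
```

View pics/w2.png

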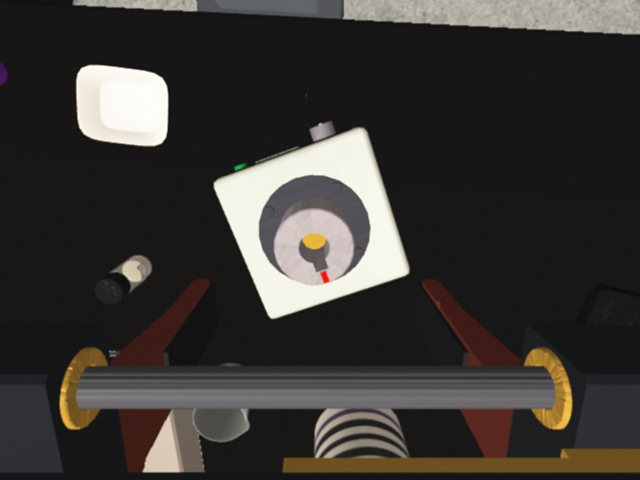

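The wrist picture shows the hub mouth at (314,249), the red stripe at (325,277) and the square base tilted about 20°. The hand is level.

```bash
cat > drv.py <<'E'
from h import *
def base(im,C):
    m=(im.min(2)>190).astype(np.uint8); m[330:]=0
    n,l,s,c=cv2.connectedComponentsWithStats(m)
    k=[i for i in range(1,n) if s[i,4]>3000 and abs(c[i][0]-314)<60][0]
    cs=max(cv2.findContours((l==k).astype(np.uint8),0,1)[0],key=len)[:,0]
    P=np.array([onplane("wrist",p,40,C)[:2] for p in cs],np.float32)
    return cv2.minAreaRect(P)
E
python3 - <<'E'
from drv import *
im=cv2.imread("pics/w2.png");C=cal("wrist")
print(base(im,C))
s=onplane("wrist",(324.5,276.8),88,C);print(s)
for c in [(456.3,126.05)]: print(np.degrees(np.arctan2(s[1]-c[1],s[0]-c[0])))
# hub top edge points: radial search for circle r=26 at z=88: maximise gradient
g=cv2.GaussianBlur(cv2.cvtColor(im,cv2.COLOR_BGR2GRAY).astype(np.float32),(0,0),.8)
a=np.linspace(0,2*np.pi,180,endpoint=False)
def samp(c,r,z):
    uv=np.float32([proj("wrist",(c[0]+r*np.cos(t),c[1]+r*np.sin(t),z),C) for t in a]); return cv2.remap(g,uv[None,:,0],uv[None,:,1],1)[0]
def best(r,z,c0,part=None):
    R=[]
    for dx in np.arange(-4,4.1,.5):
        for dy in np.arange(-4,4.1,.5):
            c=(c0[0]+dx,c0[1]+dy); d=samp(c,r-1,z)-samp(c,r+1,z); R.append((np.mean(np.abs(d)),c))
    return sorted(R)[-3:]
print(best(26,88,(456,126)),best(10,88,(456,126)))
E
```

```text
((455.285888671875, 124.9124526977539), (116.27424621582031, 115.9775619506836), 22.21014976501465)
[475.13148657 133.26936988  88.        ]
20.975173553438598
[(np.float32(65.701706), (np.float64(456.0), np.float64(125.5))), (np.float32(66.54963), (np.float64(455.5), np.float64(125.0))), (np.float32(67.69274), (np.float64(456.0), np.float64(125.0)))] [(np.float32(49.719563), (np.float64(455.5), np.float64(125.0))), (np.float32(51.71955), (np.float64(456.0), np.float64(125.5))), (np.float32(51.733536), (np.float64(455.5), np.float64(125.5)))]
```

>>> {"api": "apply_moves", "payload": {
  "targets": [
    {"tx": -0.0017,"ty": -0.048,"tz": 0,"spin": 0},
    {"tx": -0.0034,"ty": -0.096,"tz": 0,"spin": 0},
    {"tx": -0.0051,"ty": -0.144,"tz": 0,"spin": 0},
    {"tx": -0.0068,"ty": -0.192,"tz": 0,"spin": 0},
    {"tx": -0.0085,"ty": -0.24,"tz": 0,"spin": 0},
    {"tx": -0.0102,"ty": -0.288,"tz": 0,"spin": 0},
    {"tx": -0.012,"ty": -0.337,"tz": 0,"spin": 0},
    {"tx": -0.012,"ty": -0.337,"tz": 0,"spin": 0}
  ]
}}

```text
t: 4.35
ee_pos: [445.0, -214.6, 171.1]
orientation: [-0.063, 3.139, -0.003]
ft_force: [0.4, 0.2, 1.0]
width: 88.1
grasp_force: 0.0
```

>>> {"api": "apply_moves", "payload": {
  "targets": [
    {"tx": 0,"ty": 0,"tz": 0,"spin": 0},
    {"tx": 0,"ty": 0,"tz": 0,"spin": 0},
    {"tx": 0,"ty": 0,"tz": 0,"spin": 0},
    {"tx": 0,"ty": 0,"tz": 0,"spin": 0},
    {"tx": 0,"ty": 0,"tz": 0,"spin": 0},
    {"tx": 0,"ty": 0,"tz": 0,"spin": 0},
    {"tx": 0,"ty": 0,"tz": 0,"spin": 0},
    {"tx": 0,"ty": 0,"tz": 0,"spin": 0}
  ]
}}

```text
t: 5.15
ee_pos: [444.7, -209.4, 170.7]
orientation: [0.071, -3.141, 0.0]
ft_force: [-0.1, -0.8, -0.3]
width: 88.0
grasp_force: 0.0
```

```bash
python3 - <<'E'
from h import *
o=ctrl.get_obs();print(o["t"],o["ee_pos"],o["orientation"],o["ft_force"],o["width"])
im=save("wrist","w3.png")
C=cal("wrist")
for k,z in(("head",68),("mould",0),("spindle",12)):
    for d in ctrl.pinpoint(k,"wrist"): print(k,d["uv"],d["score"],onplane("wrist",d["uv"],z,C))
h=im.astype(int)
m=((h[...,0]>200)&(h[...,1]>90)&(h[...,2]<60)).astype(np.uint8)
m[330:]=0
n,l,s,c=cv2.connectedComponentsWithStats(m);print([(s[i].tolist(),c[i].round()) for i in range(1,n) if s[i,4]>100])
E
```

```text
5.15 [ 444.71527262 -209.43883523  170.67949228] [ 7.12364617e-02 -3.14077494e+00  2.25567393e-05] [-0.05914874 -0.83982988 -0.28179927] 88.04984883626479
head [456.9, 107.1] 0.74 [ 353.28008458 -125.62137211   68.        ]
head [141.7, 292.5] 0.73 [ 488.33780226 -333.30527596   68.        ]
head [319.7, 228.0] 0.71 [ 435.41991099 -208.44361927   68.        ]
head [318.7, 248.8] 0.63 [ 450.25101952 -208.43969395   68.        ]
mould [317.1, 223.9] 0.59 [ 448.1466959  -209.32786652    0.        ]
mould [315.3, 227.2] 0.48 [ 451.11374724 -210.73963239    0.        ]
spindle [316.5, 227.0] 0.84 [ 448.05519393 -209.88479261   12.        ]
spindle [176.6, 258.2] 0.67 [ 480.30385069 -326.76430215   12.        ]
spindle [427.4, 111.4] 0.63 [ 353.40346741 -129.04077295   12.        ]
[([291, 219, 52, 58, 1965], array([317., 246.])), ([138, 247, 31, 5, 112], array([153., 249.])), ([170, 253, 20, 49, 573], array([178., 277.])), ([107, 268, 46, 62, 2179], array([130., 296.]))]
```

View pics/w3.png

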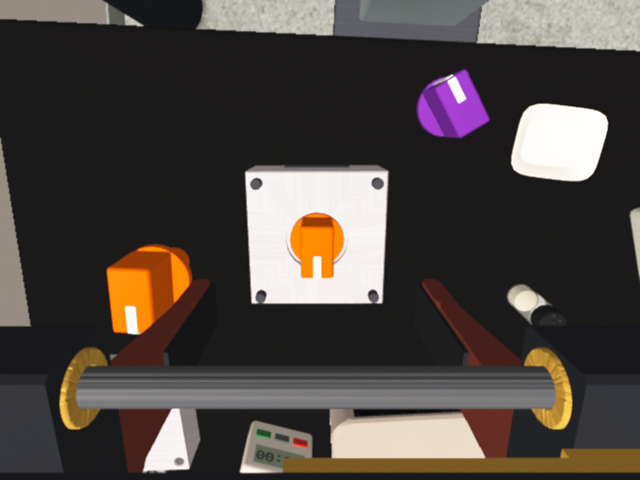

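The target is centred at (317,246) in the square mould, stripe towards image bottom (+x). The hand is well aligned.

```bash
python3 - <<'E'
from h import *
C=cal("wrist")
S=np.array([1+1j,1-1j,-1+1j,-1-1j])
for px,z in (([(373.5,296),(262,296),(377,183),(256.5,183)],61),):
    P=np.array([onplane("wrist",p,z,C)[:2] for p in px]); c=P.mean(0); m=np.vdot(S,(P-c)@[1,1j])/8; print(c,abs(m),np.degrees(np.angle(m)))
im=cv2.imread("pics/w3.png")
m=((im.min(2)>130)).astype(np.uint8); m=cv2.morphologyEx(m,cv2.MORPH_CLOSE,np.ones((5,5)))
n,l,s,c=cv2.connectedComponentsWithStats(m); k=l[190,300]
cs=max(cv2.findContours((l==k).astype(np.uint8),0,1)[0],key=len)[:,0]
P=np.array([onplane("wrist",p,52,C)[:2] for p in cs if p[1]>190],np.float32); print(cv2.minAreaRect(P))
# head top outline: orange+white top face; z=84 stripe direction
h=im[...,::-1].astype(int);o=((h[...,0]>240)&(h[...,1]>115)&(h[...,2]<60))
v,u=np.nonzero(o[200:290,280:350]);print(u.min()+280,u.max()+280,v.min()+200,v.max()+200)
for uv in[(301,240),(333.5,240),(317,277)]: print(onplane("wrist",uv,84,C))
print(proj("wrist",(445,-209.5,84),C))
E
```

```text
[ 447.08438174 -209.6183733 ] 41.21597052247525 2.796617251103813
((455.2931213378906, -209.8941192626953), (85.7435302734375, 100.23117065429688), 2.515735626220703)
291 342 214 276
[ 440.0632902  -220.59951774   84.        ]
[ 439.14169002 -199.58173463   84.        ]
[ 465.05267954 -209.10585731   84.        ]
[317.78216086 248.0330094 ]
```

>>> {"api": "apply_moves", "payload": {
  "targets": [
    {"tx": 0.0024,"ty": 0,"tz": -0.03,"spin": 0},
    {"tx": 0.0024,"ty": 0,"tz": -0.06,"spin": 0},
    {"tx": 0.0024,"ty": 0,"tz": -0.085,"spin": 0},
    {"tx": 0.0024,"ty": 0,"tz": -0.1,"spin": 0},
    {"tx": 0.0024,"ty": 0,"tz": -0.11,"spin": 0},
    {"tx": 0.0024,"ty": 0,"tz": -0.115,"spin": 0},
    {"tx": 0.0024,"ty": 0,"tz": -0.115,"spin": 0},
    {"tx": 0.0024,"ty": 0,"tz": -0.115,"spin": 0}
  ]
}}

```text
t: 6.15
ee_pos: [447.5, -209.8, 56.2]
orientation: [-0.071, 3.14, -0.001]
ft_force: [0.8, 0.3, 0.5]
width: 87.8
grasp_force: 0.0
```

>>> {"api": "apply_moves", "payload": {
  "targets": [
    {"tx": 0,"ty": 0,"tz": 0,"spin": 0},
    {"tx": 0,"ty": 0,"tz": 0,"spin": 0},
    {"tx": 0,"ty": 0,"tz": 0,"spin": 0},
    {"tx": 0,"ty": 0,"tz": 0,"spin": 0},
    {"tx": 0,"ty": 0,"tz": 0,"spin": 0},
    {"tx": 0,"ty": 0,"tz": 0,"spin": 0},
    {"tx": 0,"ty": 0,"tz": 0,"spin": 0},
    {"tx": 0,"ty": 0,"tz": 0,"spin": 0}
  ],
  "gripper": 1
}}

```text
t: 6.95
ee_pos: [447.1, -209.5, 55.7]
orientation: [0.071, -3.141, -0.0]
ft_force: [0.4, -0.5, -0.0]
width: 27.2
grasp_force: 0.0
```

Still closing at 27 mm; wait one more call.

>>> {"api": "apply_moves", "payload": {
  "targets": [
    {"tx": 0,"ty": 0,"tz": 0,"spin": 0},
    {"tx": 0,"ty": 0,"tz": 0,"spin": 0},
    {"tx": 0,"ty": 0,"tz": 0,"spin": 0},
    {"tx": 0,"ty": 0,"tz": 0,"spin": 0},
    {"tx": 0,"ty": 0,"tz": 0,"spin": 0},
    {"tx": 0,"ty": 0,"tz": 0,"spin": 0},
    {"tx": 0,"ty": 0,"tz": 0,"spin": 0},
    {"tx": 0,"ty": 0,"tz": 0,"spin": 0}
  ]
}}

```text
t: 7.75
ee_pos: [447.1, -209.5, 55.6]
orientation: [0.071, -3.141, -0.0]
ft_force: [0.1, 1.6, -0.8]
width: 21.7
grasp_force: 30.0
```

>>> {"api": "apply_moves", "payload": {
  "targets": [
    {"tx": 0,"ty": 0,"tz": 0.008,"spin": 0},
    {"tx": 0,"ty": 0,"tz": 0.02,"spin": 0},
    {"tx": 0,"ty": 0,"tz": 0.035,"spin": 0},
    {"tx": 0,"ty": 0,"tz": 0.055,"spin": 0},
    {"tx": 0,"ty": 0,"tz": 0.075,"spin": 0},
    {"tx": 0,"ty": 0,"tz": 0.095,"spin": 0},
    {"tx": 0,"ty": 0,"tz": 0.115,"spin": 0},
    {"tx": 0,"ty": 0,"tz": 0.125,"spin": 0}
  ]
}}

```text
t: 8.55
ee_pos: [447.9, -210.0, 183.3]
orientation: [-0.071, 3.138, -0.003]
ft_force: [0.2, -0.6, -1.3]
width: 22.2
grasp_force: 30.0
```

```bash
python3 - <<'E'
from h import *
o=ctrl.get_obs();print(o["t"],o["ee_pos"],o["orientation"],o["ft_force"],o["width"],o["grasp_force"])
a=save("wrist","w4.png");b=save("side","s4.png");
cv2.imwrite("pics/c4.png",np.hstack([cv2.resize(cv2.imread("pics/w4.png"),(400,300)),cv2.resize(cv2.imread("pics/s4.png")[180:380,300:567],(400,300))]))
E
```

```text
8.55 [ 447.85095258 -209.98674058  183.25197901] [-7.08737330e-02  3.13784232e+00 -2.61683943e-03] [ 0.23571888 -0.61436731 -1.34142132] 22.163456796869575 29.99983012676239
```

View pics/c4.png

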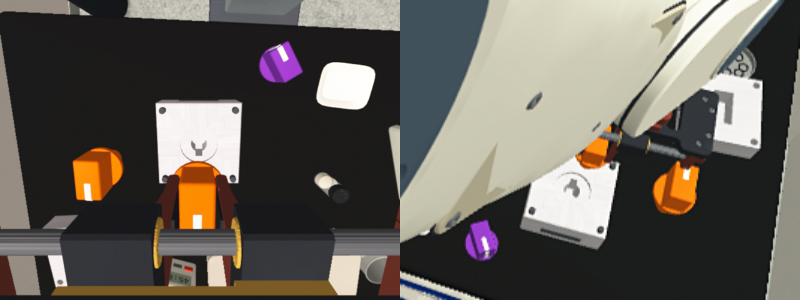

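Spindle held upright, clear of the mould (wrist mosaic ~198,195). Carrying it to the hub.

>>> {"api": "apply_moves", "payload": {
  "targets": [
    {"tx": 0.001,"ty": 0.042,"tz": 0,"spin": 2.5},
    {"tx": 0.002,"ty": 0.087,"tz": 0,"spin": 5},
    {"tx": 0.0035,"ty": 0.132,"tz": 0,"spin": 7.5},
    {"tx": 0.0045,"ty": 0.177,"tz": 0,"spin": 10},
    {"tx": 0.0055,"ty": 0.222,"tz": 0,"spin": 12.5},
    {"tx": 0.007,"ty": 0.267,"tz": 0,"spin": 15},
    {"tx": 0.008,"ty": 0.305,"tz": 0,"spin": 17.5},
    {"tx": 0.0087,"ty": 0.3347,"tz": 0,"spin": 19.4}
  ]
}}

```text
t: 9.45
ee_pos: [455.0, 127.2, 179.9]
orientation: [0.604, -3.082, 0.0]
ft_force: [0.7, -0.2, -1.5]
width: 21.6
grasp_force: 30.0
```

>>> {"api": "apply_moves", "payload": {
  "targets": [
    {"tx": 0,"ty": 0,"tz": 0,"spin": 0},
    {"tx": 0,"ty": 0,"tz": 0,"spin": 0},
    {"tx": 0,"ty": 0,"tz": -0.015,"spin": 0},
    {"tx": 0,"ty": 0,"tz": -0.03,"spin": 0},
    {"tx": 0,"ty": 0,"tz": -0.04,"spin": 0},
    {"tx": 0,"ty": 0,"tz": -0.04,"spin": 0},
    {"tx": 0,"ty": 0,"tz": -0.04,"spin": 0},
    {"tx": 0,"ty": 0,"tz": -0.04,"spin": 0}
  ]
}}

```text
t: 10.25
ee_pos: [456.2, 124.9, 141.2]
orientation: [-0.598, 3.083, 0.0]
ft_force: [-1.3, -1.1, -0.7]
width: 21.7
grasp_force: 30.0
```

```bash
python3 - <<'E'
from drv import *
o=ctrl.get_obs();print(o["t"],o["ee_pos"],o["orientation"],o["ft_force"],o["moment"],o["width"],o["grasp_force"])
im=save("wrist","w5.png");b=save("scene","s5.png")
C=cal("wrist")
for k in("hub_mouth","drive"):
    for d in ctrl.pinpoint(k,"wrist"): print(k,d["uv"],d["score"],onplane("wrist",d["uv"],88 if k=="hub_mouth" else 0,C))
cv2.imwrite("pics/c5.png",np.hstack([cv2.resize(cv2.imread("pics/w5.png"),(400,300)),cv2.resize(cv2.imread("pics/s5.png")[125:275,170:370],(400,300))]))
E
```

```text
10.25 [456.22322788 124.93654208 141.16596779] [-5.98062759e-01  3.08331215e+00  9.18369940e-06] [-1.31668645 -1.11770366 -0.71027453] [0.03738513 0.01265366 0.00095114] 21.73486124077396 29.99983102083206
hub_mouth [320.9, 263.9] 0.64 [455.18785501 126.54744591  88.        ]
drive [319.8, 227.5] 0.9 [454.83273777 126.80399616   0.        ]
```

View pics/c5.png

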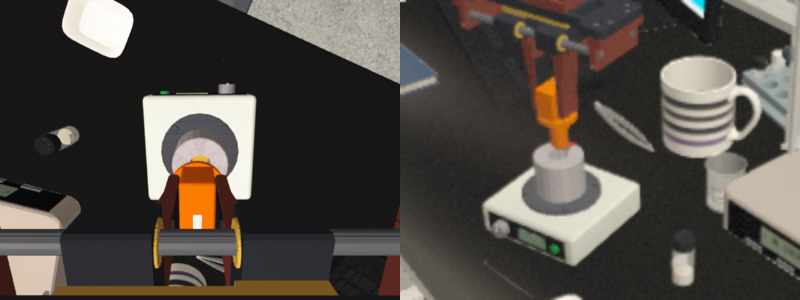

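```bash
python3 - <<'E'
from drv import *
im=cv2.imread("pics/w5.png");C=cal("wrist")
m=(im.min(2)>190)
L=[];R=[]
for r in range(175,300,5):
    u=np.nonzero(m[r,180:460])[0]+180
    L.append(onplane("wrist",(u[0],r),40,C)[:2]);R.append(onplane("wrist",(u[-1],r),40,C)[:2])
L=np.array(L);R=np.array(R)
for e in(L,R):
    vx,vy,x,y=cv2.fitLine(e.astype(np.float32),cv2.DIST_HUBER,0,.01,.01).ravel();a=np.degrees(np.arctan2(vy,vx));print(a%180,[x,y])
yv=np.array([-np.sin(np.radians(22)),np.cos(np.radians(22))])
print("lateral base",np.median(L@yv),np.median(R@yv),(np.median(L@yv)+np.median(R@yv))/2,"hub est",np.array([455.8,125.2])@yv,np.array([455.2,126.5])@yv,"tcp",np.array([456.2,124.94])@yv)
# spindle lateral in head (orange) at z ~ TCP+16..
h=im[...,::-1].astype(int);o=((h[...,0]>180)&(h[...,1]>70)&(h[...,2]<60))
for r in(290,300,310,320,330):
    u=np.nonzero(o[r,250:400])[0]+250;print(r,u.min(),u.max(),u.mean(),(onplane("wrist",((u.min()+u.max())/2,r),170,C)[:2]@yv).round(2))
E
```

```text
22.489676 [np.float32(473.67432), np.float32(70.67162)]
22.62893 [np.float32(424.23074), np.float32(174.96712)]
lateral base -111.9120357573 3.3851058219013725 -54.26346496769931 hub est -54.66226668721091 -53.23216372022455 tcp -55.053177126764645
290 288 288 288.0 -66.07
300 286 344 315.0 -56.37
310 287 343 315.0 -56.38
320 287 343 315.0 -56.38
330 287 343 315.0 -56.39
```

>>> {"api": "apply_moves", "payload": {
  "targets": [
    {"tx": -0.0006,"ty": 0.0014,"tz": 0,"spin": 0.5},
    {"tx": -0.0006,"ty": 0.0014,"tz": -0.003,"spin": 0.5},
    {"tx": -0.0006,"ty": 0.0014,"tz": -0.006,"spin": 0.5},
    {"tx": -0.0006,"ty": 0.0014,"tz": -0.009,"spin": 0.5},
    {"tx": -0.0006,"ty": 0.0014,"tz": -0.012,"spin": 0.5},
    {"tx": -0.0006,"ty": 0.0014,"tz": -0.015,"spin": 0.5},
    {"tx": -0.0006,"ty": 0.0014,"tz": -0.018,"spin": 0.5},
    {"tx": -0.0006,"ty": 0.0014,"tz": -0.019,"spin": 0.5}
  ]
}}

```text
t: 11.25
ee_pos: [455.0, 126.5, 121.3]
orientation: [0.612, -3.081, 0.0]
ft_force: [-0.6, -0.8, -1.1]
width: 21.9
grasp_force: 30.0
```

```bash
python3 - <<'E'
from h import *
o=ctrl.get_obs();print(o["t"],o["ee_pos"],o["orientation"],o["ft_force"],o["moment"],o["width"],o["grasp_force"])
E
```

```text
11.25 [454.98121807 126.496523   121.25612454] [ 6.12377352e-01 -3.08070062e+00  4.89573138e-05] [-0.61085103 -0.81866088 -1.05656795] [ 0.00694591  0.06014902 -0.02688136] 21.930927558884676 29.99987930059433
```

Pilot is in with no force. Going on through the key engagement.

>>> {"api": "apply_moves", "payload": {
  "targets": [
    {"tx": 0,"ty": 0,"tz": -0.0015,"spin": 0},
    {"tx": 0,"ty": 0,"tz": -0.003,"spin": 0},
    {"tx": 0,"ty": 0,"tz": -0.0045,"spin": 0},
    {"tx": 0,"ty": 0,"tz": -0.006,"spin": 0},
    {"tx": 0,"ty": 0,"tz": -0.0075,"spin": 0},
    {"tx": 0,"ty": 0,"tz": -0.009,"spin": 0},
    {"tx": 0,"ty": 0,"tz": -0.01,"spin": 0},
    {"tx": 0,"ty": 0,"tz": -0.01,"spin": 0}
  ]
}}

```text
t: 12.05
ee_pos: [455.2, 126.6, 111.5]
orientation: [0.613, -3.081, 0.0]
ft_force: [0.4, 0.4, -1.6]
width: 21.8
grasp_force: 30.0
```

```bash
python3 - <<'E'
from h import *
o=ctrl.get_obs();print(o["t"],o["ee_pos"],o["orientation"],o["ft_force"],o["moment"],o["width"],o["grasp_force"])
E
```

```text
12.05 [455.18187805 126.55412606 111.54443607] [ 6.12606612e-01 -3.08119652e+00  3.88647907e-05] [ 0.36180957  0.43886291 -1.55528514] [0.06817909 0.01892167 0.02627409] 21.789330158725548 29.999849796295166
```

>>> {"api": "apply_moves", "payload": {
  "targets": [
    {"tx": 0,"ty": 0,"tz": -0.002,"spin": 0},
    {"tx": 0,"ty": 0,"tz": -0.004,"spin": 0},
    {"tx": 0,"ty": 0,"tz": -0.006,"spin": 0},
    {"tx": 0,"ty": 0,"tz": -0.008,"spin": 0},
    {"tx": 0,"ty": 0,"tz": -0.01,"spin": 0},
    {"tx": 0,"ty": 0,"tz": -0.012,"spin": 0},
    {"tx": 0,"ty": 0,"tz": -0.0135,"spin": 0},
    {"tx": 0,"ty": 0,"tz": -0.0135,"spin": 0}
  ]
}}

```text
t: 12.85
ee_pos: [455.2, 126.6, 98.3]
orientation: [-0.613, 3.081, 0.0]
ft_force: [-2.1, 0.2, 5.4]
width: 22.0
grasp_force: 30.0
```

```bash
python3 - <<'E'
from h import *
o=ctrl.get_obs();print(o["t"],o["ee_pos"],o["orientation"],o["ft_force"],o["moment"],o["width"],o["grasp_force"])
E
```

```text
12.85 [455.21961049 126.58353778  98.27873631] [-6.12613190e-01  3.08128245e+00  7.21436575e-08] [-2.050815    0.15372761  5.44299474] [ 0.01968622  0.37600959 -0.00125214] 21.998453004575186 30.000961124897003
```

>>> {"api": "apply_moves", "payload": {
  "targets": [
    {"tx": 0,"ty": 0,"tz": -0.0005,"spin": 0},
    {"tx": 0,"ty": 0,"tz": -0.001,"spin": 0},
    {"tx": 0,"ty": 0,"tz": -0.0015,"spin": 0},
    {"tx": 0,"ty": 0,"tz": -0.0015,"spin": 0},
    {"tx": 0,"ty": 0,"tz": -0.0015,"spin": 0},
    {"tx": 0,"ty": 0,"tz": -0.0015,"spin": 0},
    {"tx": 0,"ty": 0,"tz": -0.0015,"spin": 0},
    {"tx": 0,"ty": 0,"tz": -0.0015,"spin": 0}
  ]
}}

```text
t: 13.65
ee_pos: [455.3, 126.6, 97.6]
orientation: [-0.613, 3.081, 0.0]
ft_force: [-5.0, -0.1, 16.1]
width: 21.6
grasp_force: 30.0
```

```bash
python3 - <<'E'
from h import *
o=ctrl.get_obs();print(o["t"],o["ee_pos"],o["orientation"],o["ft_force"],o["moment"],o["width"],o["grasp_force"])
im=save("scene","s6.png");save("side","d6.png")
cv2.imwrite("pics/c6.png",np.hstack([cv2.resize(cv2.imread("pics/s6.png")[135:255,180:340],(400,300)),cv2.resize(cv2.imread("pics/d6.png")[180:300,170:330],(400,300))]))
E
```

```text
13.65 [455.26877855 126.59378359  97.61622601] [-6.12574978e-01  3.08094660e+00  2.31909357e-05] [-5.03280092 -0.1484127  16.07884198] [-0.14912626  0.98443651  0.00864346] 21.58845943049008 30.002804696559906
```

View pics/c6.png

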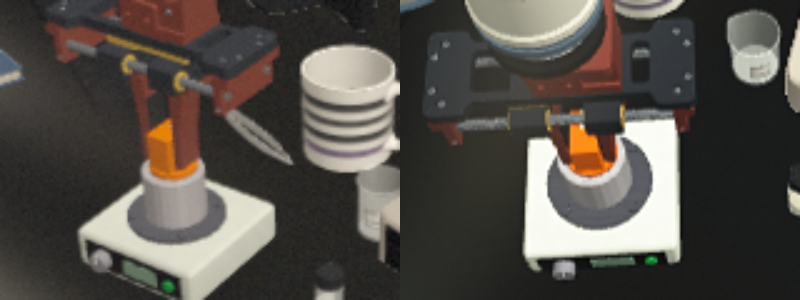

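The flange lies on the hub top. The TCP stopped at the predicted 97.6 mm, and the force has risen past the spring's to 16 N. Handing in.

```bash
python3 -c "
from h import *
o=ctrl.get_obs();print(o['ee_pos'],o['ft_force'],abs(o['qvel']).max());print(ctrl.close_job())"
```

```text
[455.2719801  126.59442627  97.59643804] [-5.75525734 -0.89444142 15.69310279] 0.0017229983609527565
the job is handed in; nothing more can be done
None
```

I handed the job in with the spindle keyed into the hub, its flange down on the hub's top, and the gripper still holding it and pressing with about 16 N; no verdict came back, so I can't say whether it passed.

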